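# Check a mould trolley's brake lever

### The arm

A 7-joint arm with a two-finger parallel gripper is mounted at the origin on the work surface. World frame = base frame: x ahead of the robot, y to its left, z up, the work surface at z = 0. Lengths are in m, angles in rad, forces in N, time in s.
With the tool pointing down it reaches from about 0.425 to 0.975 m from the base axis. Payload 16.7 kg.
Tool frame: the origin (TCP) lies at the very end of the fingers, on their centre line; the grasp point (between the pads) lies 19 mm behind it; z points along the fingers, y is the direction in which the jaws open and shut (so a half turn about z gives the same grasp; the last joint's range is limited). The gripper opens to 85 mm and grips with 20 to 120 N. Pads are 22 mm wide; open, the fingers measure 114 mm over their backs; the gripper's body (76 mm by 85 mm) begins 54 mm behind the grasp point. The pads swing forward as they close: fully open they stand 13 mm farther back than shut.
Start: joints at [-0.149, 0.426, 0.074, 1.606, -0.034, 1.111, -0.067], TCP at [0.675, -0, 0.231] pointing down, gripper open.
Joint ranges: [-2.85, 2.85], [-0.5, 2.14], [-1.23, 1.37], [0.21, 2.46], [-1.02, 4.16], [0.16, 2.05], [-2.73, 2.73]. Speed limits (rad/s): [1.89, 1.89, 2.39, 2.39, 3.01, 3.01, 3.01].

### API

Orientations are given as a unit quaternion [x, y, z, w].
In Python, from workcell import bot, cams, workorder gives the robot as it stands.
- The arm moves only by the tool servo_tool, never from a script. Its argument "motion" is a list of rows, each a list of 7 numbers: the shift along the tool's x, y, z in m, then the turn, a rotation vector about the tool's x, y, z in rad, then the finger opening in m, from 0 to 0.0854. A call has exactly 8 rows; each row shifts and turns the commanded pose from where the row before left it, along the tool's axes as they then stand; what a row does not reach is not made up. A row lasts 1/10 s, in which the tool goes at most 50 mm and 8.59 degrees, less where a joint would pass 70% of its speed; a pose out of reach is approached as far as the arm can. A call is refused whole if a number of a shift passes 0.05 or a number of a turn 0.15, either way. A call with a gripper value outside its range is refused whole. The fingers move at their own pace and stop on an object; "squeeze" is the grip in N (left out, the last holds). Time passes only in rows, so rows that do not move let the fingers close, or fill a call up. It gives the time, the measured TCP pose, the force and the opening at its end, in the units of the state.
- bot.read_state(): the state, without advancing time (a new reading comes with each control period).
- cams.camera(name): name is "scene" or "side" or "wrist"; returns a dict with "pixels" (384x512x3 uint8, blue, green, red), "range_z" (384x512 float32, m along the optical axis (not along the pixel's ray), 0 where there is no reading), "camera_matrix" (3x3 intrinsics, pixels), "rvec" (rotation vector, rad) and "tvec" (3), from world to camera coordinates, as OpenCV has them; the wrist camera has in their place "mount" (4x4, takes a point from camera to tool coordinates, whose origin is the TCP and whose axes are the flange's). Camera axes: x right, y down, z forward; pixel columns grow to the right and rows downward; lengths in m; the calibration is good to about 2 mm. A picture is of the moment at which its call begins: read the wrist's pose just before it.
- workorder.close_job(): hands the job in, once; it reports no verdict.
The state is a dict: "clock": time; "q": joint angles; "joint_velocities": joint speeds; "joint_efforts": joint torques, N m; "tool_pos": TCP position; "tool_rot": TCP orientation; "contact_force": force on the tool from outside, world axes, zero at the start; "wrist_torque": the same for the moment, N m; "width": opening from 0.0 (shut) to 1.0 (fully open).
Only numpy, scipy, OpenCV 4.12 (cv2) and the standard library are available. Lean on these libraries where they do the work, as an engineer would, in place of code of your own. Each camera call takes 0.05 s, during which the arm holds its last target.

### The job

Two handles from the mould trolley stand on the bench; the one with the long lever is the brake. Check the brake with the backs or outside of your fingers, without gripping: press its lever in towards the bar until it stops short of the bar, let it spring fully back out with your fingers off it, then press it in to its stop again and finish while holding it there. Do not force it, and touch nothing but that lever.

Things in the scene. Friction and masses are not known exactly. Their poses are not given: they have to be found in the camera images.
- brake_stand: The brake handle's bench stand, fixed: timber base 90 x 290 x 24 mm, two posts, and on them a level round bar 280 mm long with a black rubber grip (30 mm across), its axis 160 mm above the bench. Origin: centre of the base's underside, straight below the bar's middle; its y axis runs along the bar, its x axis points from the bar to the side where the lever is (the far side from the robot, turned at most 0.35 rad). Nothing is higher than 180 mm.
- brake_press (a point): Where to press the brake lever: on the outer face (the side away from the bar) of the long dark steel blade, 130 mm along it from the pivot. The blade is 165 mm long to the centre of its 22 mm ball end, 12 mm thick and 22 mm high, at the bar's height. The point turns with the lever: its x axis points straight out of the outer face (press along -x), y along the blade to its free end, z up. Free space below the blade: 120 mm.
- brake_pivot (a point): The brake lever's vertical hinge axis, at blade height, 30 mm beyond the bar's axis and 90 mm from the bar's middle towards -y of the stand. The lever turns counterclockwise seen from above when pressed in.
- brake_lever (a joint): Angle of the brake lever in rad: 0 at rest (blade splayed 0.40 rad from the bar), growing as it is pressed in; a firm stop at 0.34, where the free end is still about 15 mm clear of the bar. A spring returns it: about 2.5 N at the pressing point to start it and 8 to 9 N to reach the stop. More than about 50 N would bend it.
- brake_stand_bar: The bar of the brake handle with its clamp collar and hinge bracket, fixed: origin at the middle of the bar's axis, axes as brake_stand. Not to be touched.
- tilt_stand: The other handle, same stand and bar but with a short lever (75 mm), for the trolley's tilting: not to be touched. Origin and axes as for brake_stand. The two handles may stand either way round, left or right.
- tilt_lever (a joint): Angle of the short lever in rad, 0 at rest. It must stay there.
- mould: Bystander: two-part white plaster mould, 80 x 90 x 65 mm, loose, beyond the handles. Origin: centre of the underside.
- wrench: Bystander: steel wrench, 170 mm, loose, lying beyond one of the handles. Origin: underside.
- cup: Bystander: white cup, 72 mm across, 85 mm high, loose, beyond one of the handles. Origin: centre of the underside.

How it is judged:
By the outcome, as a careful person would: the job done as asked, in the order asked, and still so for the second after the job is handed in, while the arm keeps its last pose, push and grip.
It also fails if it takes over 43 s, if anything falls off the work surface, if the arm or the gripper's body presses on something with over 40 N, if the wrist force passes 120 N, or if a joint passes its speed limit or range.

## Working session

There is one attempt and no reset: what is moved stays moved. The work goes in short steps, Python scripts to look and compute and a tool call to move; the robot and the scene stay as the last step left them, time stands still between calls to the robot, and variables do not carry over. Pictures are saved under pics/ and viewed, and the job is handed in when it is done.

Besides the shell and the picture viewer there is one more tool, called after "Emit:" as name([rows], argument=value, ...), one row to a line, values as JSON. servo_tool: Moves the arm, as the interface text tells. Its arguments: {"type":"object","properties":{"motion":{"type":"array"},"squeeze":{"type":"number"}},"required":["motion"]}

```bash
ls; mkdir -p pics; python3 - <<'E'
from workcell import bot,cams
import cv2,numpy as np
s=bot.read_state();print({k:np.round(v,3) for k,v in s.items()})
for n in ["scene","side","wrist"]:
    c=cams.camera(n);cv2.imwrite(f"pics/{n}0.png",c["pixels"]);np.savez(f"pics/{n}0.npz",**c)
    if n!="wrist":
        R=cv2.Rodrigues(np.array(c["rvec"],float))[0];print(n,-R.T@np.array(c["tvec"]).ravel(),R[2])
    else: print(c["mount"])
E
```

```text
pics
{'clock': np.float64(0.0), 'q': array([-0.15 ,  0.427,  0.074,  1.607, -0.034,  1.111, -0.067]), 'joint_velocities': array([ 0.001, -0.001, -0.001,  0.   , -0.   ,  0.   , -0.001]), 'joint_efforts': array([ 1.0000e-03, -9.4984e+01,  3.7620e+00, -4.6352e+01,  1.9000e-02,
        1.0000e-02,  0.0000e+00]), 'tool_pos': array([ 0.675, -0.   ,  0.231]), 'tool_rot': array([ 0.707,  0.707, -0.   , -0.   ]), 'contact_force': array([ 0.359,  0.06 , -0.29 ]), 'wrist_torque': array([-0.039,  0.031, -0.024]), 'width': np.float64(1.006)}
scene [1.26923382 0.19174592 1.03138958] [-0.57127971 -0.1503986  -0.80685795]
side [ 0.52820365 -0.74189681  0.96790299] [ 0.07220022  0.65059286 -0.75598681]
[[-5.04403672e-04 -9.57392276e-01 -2.88790194e-01  7.24703773e-02]
 [ 9.99999724e-01 -6.40385168e-04  3.76384945e-04  6.72922698e-04]
 [-5.45284996e-04 -2.88789924e-01  9.57392335e-01 -1.42288836e-01]
 [ 0.00000000e+00  0.00000000e+00  0.00000000e+00  1.00000000e+00]]
```

View pics/scene0.png

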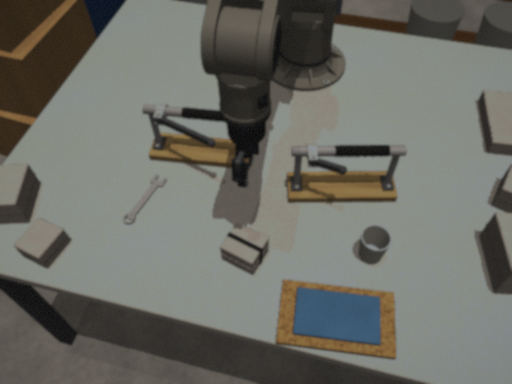

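View pics/side0.png

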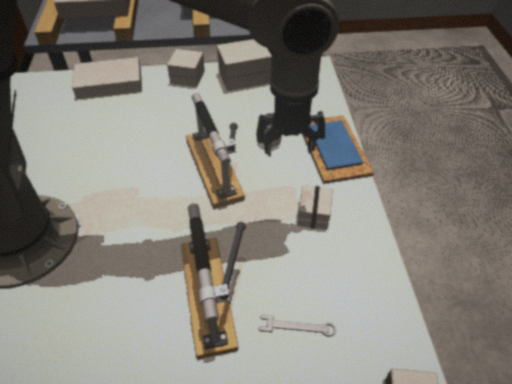

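View pics/wrist0.png

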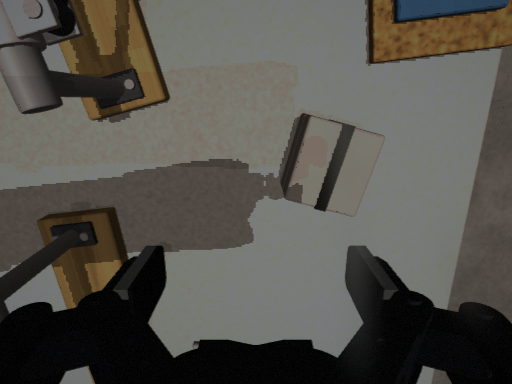

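```bash
python3 - <<'E'
import cv2
a=cv2.imread("pics/scene0.png")[90:180,130:280];cv2.imwrite("pics/sc_c.png",cv2.resize(a,None,fx=5,fy=5,interpolation=2))
a=cv2.imread("pics/side0.png")[195:365,170:260];cv2.imwrite("pics/si_c.png",cv2.resize(a,None,fx=3.5,fy=3.5,interpolation=2))
E
```

```text
(no output)
```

View pics/sc_c.png

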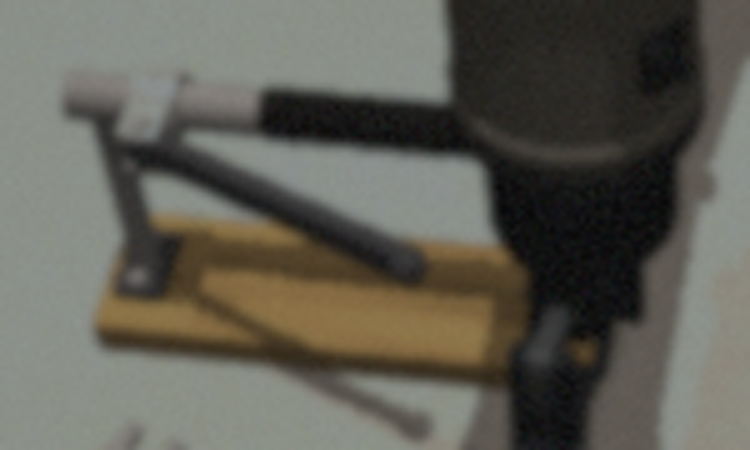

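View pics/si_c.png

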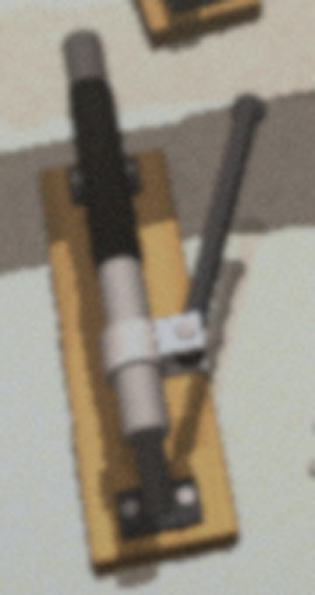

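```bash
cat > h.py <<'E'
import numpy as np,cv2
def load(n): return dict(np.load(f"pics/{n}.npz"))
def onplane(c,uv,z):
    K=c["camera_matrix"];R=cv2.Rodrigues(c["rvec"].astype(float))[0];t=c["tvec"].reshape(3)
    C=-R.T@t;d=R.T@np.linalg.inv(K)@np.array([*uv,1.]);return C+d*(z-C[2])/d[2]
def cloud(c):
    K=c["camera_matrix"];R=cv2.Rodrigues(c["rvec"].astype(float))[0];t=c["tvec"].reshape(3)
    z=c["range_z"];v,u=np.indices(z.shape)
    P=np.stack([(u-K[0,2])/K[0,0]*z,(v-K[1,2])/K[1,1]*z,z],-1)
    W=(P-t)@R;W[z<=0]=np.nan;return W
E
python3 - <<'E'
from h import *
s=load("side0");c=load("scene0")
f=lambda x,y:(170+(x+.5)/3.5-.5,195+(y+.5)/3.5-.5)
g=lambda x,y:(130+(x+.5)/5-.5,90+(y+.5)/5-.5)
a=onplane(s,f(83,45),.16);b=onplane(s,f(140,425),.16)
print("bar",a,b,np.linalg.norm(a-b),(a+b)/2,np.arctan2(-(a-b)[0],(a-b)[1]))
print("ball side",onplane(s,f(247,110),.16),"pivot",onplane(s,f(187,328),.175))
print("ball scene",onplane(c,g(407,262),.16),"barend",onplane(c,g(65,95),.16))
for n,k in((s,"side"),(c,"scene")):
    W=cloud(n);m=(W[...,2]>.14)&(W[...,2]<.185)&(W[...,0]>.5)&(W[...,0]<.75)&(W[...,1]<-.02)&(W[...,1]>-.45)
    p=W[m];print(k,len(p))
    for y in np.arange(-.42,-.02,.02):
        q=p[abs(p[:,1]-y)<.01]
        if len(q):print(round(y,2),np.round(np.sort(q[:,0])[::max(1,len(q)//10)],3),q[:,2].max().round(3))
# base corners
W=cloud(s);m=(W[...,2]>.018)&(W[...,2]<.03)&(W[...,0]>.45)&(W[...,0]<.8)&(W[...,1]<0)&(W[...,1]>-.5)
r=cv2.minAreaRect(W[m][:,:2].astype(np.float32));print("base",r)
E
```

```text
bar [ 0.45011929 -0.0731338   0.16      ] [ 0.47851931 -0.34011951  0.16      ] 0.26849195469104664 [ 0.4643193  -0.20662665  0.16      ] 0.10597430310181583
ball side [ 0.55118086 -0.13539129  0.16      ] pivot [ 0.50690725 -0.29261654  0.175     ]
ball scene [ 0.55223912 -0.13293183  0.16      ] barend [ 0.48433476 -0.34600541  0.16      ]
side 610
-0.3 [0.5   0.501 0.503 0.505 0.506 0.507 0.509 0.51  0.512 0.513 0.515] 0.178
-0.28 [0.501 0.503 0.505 0.507 0.509 0.509 0.511 0.513 0.513 0.515 0.516 0.517] 0.177
-0.26 [0.508 0.51  0.512 0.514 0.514 0.516 0.518 0.519 0.52  0.521 0.522 0.525] 0.172
-0.24 [0.513 0.517 0.517 0.519 0.521 0.522 0.523 0.525 0.526 0.527 0.529] 0.172
-0.22 [0.52  0.522 0.524 0.525 0.527 0.528 0.53  0.531 0.532 0.534 0.535] 0.172
-0.2 [0.525 0.527 0.529 0.531 0.532 0.533 0.534 0.536 0.537 0.538 0.538 0.54 ] 0.173
-0.18 [0.53  0.533 0.535 0.537 0.539 0.54  0.541 0.543 0.543 0.545 0.546] 0.172
-0.16 [0.536 0.54  0.541 0.543 0.544 0.545 0.547 0.548 0.549 0.55  0.551] 0.172
-0.14 [0.541 0.544 0.546 0.547 0.549 0.551 0.553 0.554 0.555 0.557 0.559 0.561] 0.172
-0.12
[... 267 characters left out ...]
] 0.173
-0.24 [0.517 0.521 0.524 0.526 0.527 0.528 0.528 0.529 0.53  0.531 0.532] 0.172
-0.22 [0.523 0.526 0.528 0.531 0.532 0.533 0.534 0.535 0.535 0.536 0.537 0.539] 0.173
-0.2 [0.529 0.531 0.535 0.537 0.538 0.538 0.539 0.54  0.541 0.542 0.543 0.543] 0.172
-0.18 [0.535 0.538 0.54  0.542 0.544 0.544 0.545 0.546 0.547 0.548 0.548 0.549] 0.174
-0.16 [0.542 0.545 0.546 0.548 0.55  0.551 0.552 0.552 0.553 0.553 0.554 0.555] 0.173
-0.14 [0.548 0.55  0.553 0.555 0.556 0.557 0.559 0.561 0.562 0.564] 0.172
-0.12 [0.549 0.552 0.553 0.555 0.556 0.557 0.559 0.56  0.56  0.561 0.562 0.563] 0.169
base ((0.547845721244812, -0.14330825209617615), (0.4488414227962494, 0.22902289032936096), 49.6457633972168)
```

Emit:
servo_tool([
  [-0.026, -0.011, 0, 0, 0, 0, 0],
  [-0.026, -0.011, 0, 0, 0, 0, 0],
  [-0.026, -0.011, 0, 0, 0, 0, 0],
  [-0.026, -0.011, 0, 0, 0, 0, 0],
  [-0.026, -0.011, 0, 0, 0, 0, 0],
  [-0.026, -0.011, 0, 0, 0, 0, 0],
  [-0.026, -0.011, 0, 0, 0, 0.14, 0],
  [0, 0, 0, 0, 0, 0.14, 0],
])

```text
clock: 0.95
tool_pos: [0.5959, -0.1867, 0.2314]
tool_rot: [0.802, 0.597, -0.001, 0.0]
contact_force: [1.1, 1.6, 0.2]
width: 0.0
```

```bash
python3 - <<'E'
from workcell import bot,cams
import cv2,numpy as np
s=bot.read_state();print({k:np.round(s[k],3) for k in("clock","tool_pos","tool_rot","contact_force","width")})
for n in ["scene","side"]:
    c=cams.camera(n);np.savez(f"pics/{n}1.npz",**c)
    p=c["pixels"][70:200,110:300] if n=="scene" else c["pixels"][130:330,150:350]
    cv2.imwrite(f"pics/{n}1.png",cv2.resize(p,None,fx=3,fy=3,interpolation=2))
E
```

```text
{'clock': np.float64(0.95), 'tool_pos': array([ 0.596, -0.187,  0.231]), 'tool_rot': array([ 0.802,  0.597, -0.001,  0.   ]), 'contact_force': array([1.061, 1.589, 0.191]), 'width': np.float64(0.0)}
```

View pics/side1.png

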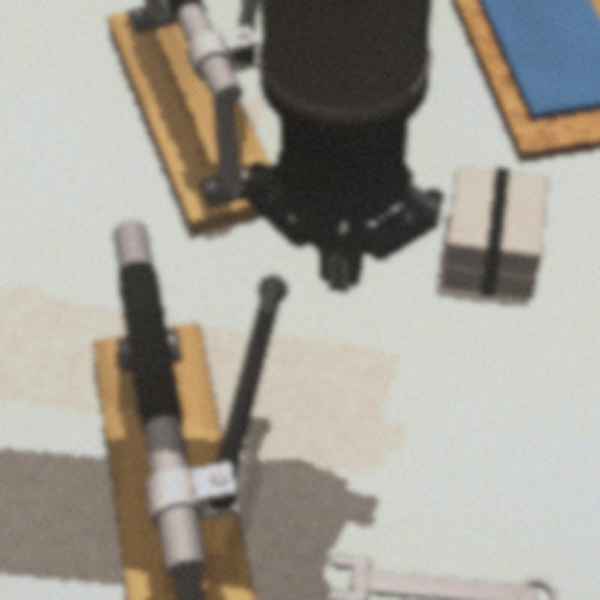

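View pics/scene1.png

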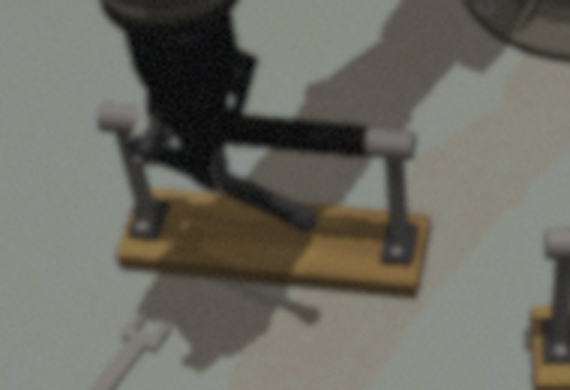

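```bash
python3 - <<'E'
from h import *
from scipy.spatial.transform import Rotation as Ro
R=Ro.from_quat([.802,.597,-.001,0]).as_matrix();t=np.array([.5959,-.1867,.2314])
for n in("side1","scene1"):
    W=cloud(load(n)).reshape(-1,3);L=(W-t)@R
    m=(abs(L[:,0])<.05)&(abs(L[:,1])<.09)&(L[:,2]<.02)&(L[:,2]>-.13)
    L=L[m];print(n,len(L))
    for y in np.arange(-.085,.09,.01):
        q=L[abs(L[:,1]-y)<.005]
        if len(q):print(round(y,3),"z tool max",np.round(np.sort(q[:,2])[-5:],3),"x",q[:,0].min().round(3),q[:,0].max().round(3))
E
```

```text
side1 1483
-0.065 z tool max [-0.088 -0.086 -0.086 -0.085 -0.083] x -0.012 0.011
-0.055 z tool max [-0.076 -0.076 -0.074 -0.073 -0.071] x -0.013 0.012
-0.045 z tool max [-0.065 -0.063 -0.062 -0.061 -0.061] x -0.012 0.007
-0.035 z tool max [-0.051 -0.049 -0.048 -0.045 -0.045] x -0.013 0.011
-0.025 z tool max [-0.048 -0.046 -0.046 -0.045 -0.041] x -0.027 0.008
-0.015 z tool max [-0.013 -0.011 -0.01  -0.009 -0.006] x -0.036 -0.005
-0.005 z tool max [-0.005 -0.005 -0.004 -0.002 -0.002] x -0.037 0.01
0.005 z tool max [-0.007 -0.006 -0.006 -0.005 -0.001] x -0.034 -0.005
0.015 z tool max [-0.015 -0.014 -0.013 -0.011 -0.006] x -0.032 0.011
0.025 z tool max [-0.047 -0.047 -0.046 -0.044 -0.044] x -0.027 0.011
0.035 z tool max [-0.055 -0.055 -0.054 -0.052 -0.05 ] x -0.017 0.011
0.045 z tool max [-0.066 -0.065 -0.063 -0.063 -0.06 ] x -0.013 0.012
0.055 z tool max [-0.081 -0.078 -0.077 -0.076 -0.075] x -0.014 0.012
scene1 979
-0.065 z tool max [-0.09  -0.088 -0.085] x -0.005 0.011
-0.055 z tool max [-0.081 -0.08  -0.08  -0.078 -0.078] x -0.001 0.014
-0.045 z tool max [-0.067 -0.065 -0.063 -0.059 -0.058] x 0.002 0.014
-0.035 z tool max [-0.056 -0.054 -0.054 -0.051 -0.047] x 0.001 0.013
-0.025 z tool max [-0.048 -0.046 -0.045 -0.044 -0.041] x 0.006 0.014
-0.015 z tool max [-0.019 -0.016 -0.012 -0.011 -0.008] x 0.005 0.034
-0.005 z tool max [-0.008 -0.008 -0.006 -0.005 -0.002] x 0.007 0.034
0.005 z tool max [-0.003 -0.003 -0.001 -0.     0.001] x -0.001 0.036
0.015 z tool max [-0.01  -0.009 -0.009 -0.008 -0.007] x -0.014 0.034
0.025 z tool max [-0.05  -0.05  -0.047 -0.047 -0.046] x -0.005 0.028
0.035 z tool max [-0.053 -0.051 -0.051 -0.051 -0.049] x -0.01 0.014
0.045 z tool max [-0.067 -0.064 -0.064 -0.062 -0.061] x -0.007 0.014
0.055 z tool max [-0.078 -0.078 -0.077 -0.075 -0.075] x -0.013 0.015
0.065 z tool max [-0.086 -0.085 -0.085 -0.084 -0.084] x -0.013 0.013
```

Emit:
servo_tool([
  [0.0003, 0, 0.0108, 0, 0, 0, 0],
  [0.0003, 0, 0.0108, 0, 0, 0, 0],
  [0.0003, 0, 0.0108, 0, 0, 0, 0],
  [0.0003, 0, 0.0108, 0, 0, 0, 0],
  [0.0003, 0, 0.0108, 0, 0, 0, 0],
  [0.0003, 0, 0.0108, 0, 0, 0, 0],
  [0.0003, 0, 0.0108, 0, 0, 0, 0],
  [0, 0, 0.0108, 0, 0, 0, 0],
])

```text
clock: 1.85
tool_pos: [0.5985, -0.18, 0.144]
tool_rot: [0.799, 0.602, -0.0, -0.0]
contact_force: [0.3, -0.1, 0.1]
width: 0.001
```

```bash
cat > st.py <<'E'
from workcell import bot
import numpy as np
P=np.array([.505,-.293])
def st():
    s=bot.read_state();t=s["tool_pos"];q=s["tool_rot"]
    th=np.arctan2(2*q[0]*q[0]-1,2*q[0]*q[1]);u=np.array([np.sin(th),np.cos(th)]);n=np.array([u[1],-u[0]])
    F=np.array(s["contact_force"]);d=np.array(t[:2])-P
    print("t",s["clock"],"tcp",np.round(t,4),"th",round(th,3),"u",round(d@u,4),"n",round(d@n,4),"F n,u,z",np.round([F[:2]@n,F[:2]@u,F[2]],2),"F",np.round(F,2))
st()
E
python3 st.py; python3 - <<'E'
from workcell import cams
import cv2
for n in ["scene","side"]:
    c=cams.camera(n)
    p=c["pixels"][70:200,110:300] if n=="scene" else c["pixels"][130:330,150:350]
    cv2.imwrite(f"pics/{n}2.png",cv2.resize(p,None,fx=3,fy=3,interpolation=2))
E
```

```text
t 1.85 tcp [ 0.5985 -0.18    0.144 ] th 0.28 u 0.1345 n 0.0586 F n,u,z [0.35 0.01 0.15] F [ 0.34 -0.08  0.15]
```

View pics/side2.png

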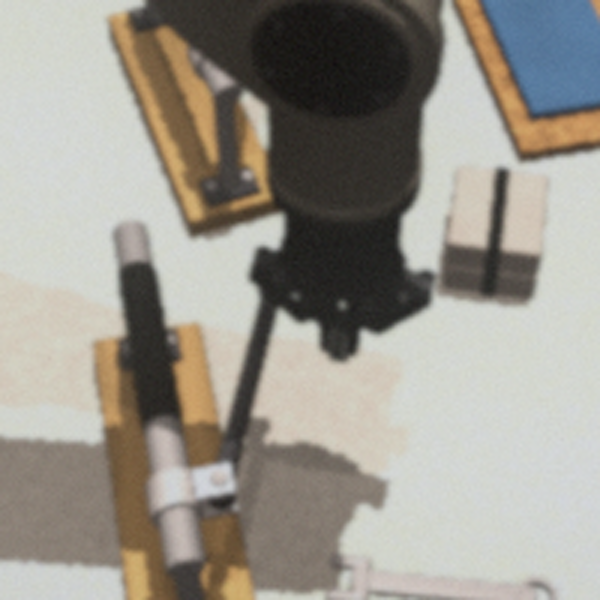

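View pics/scene2.png

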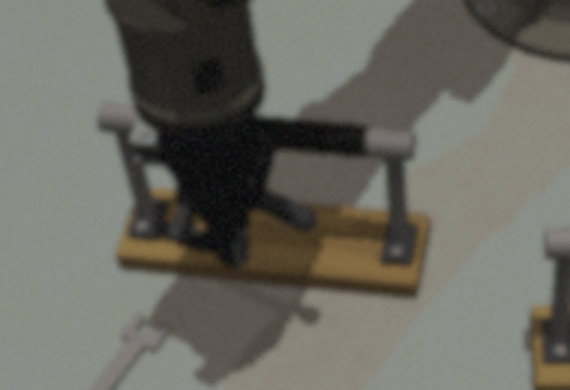

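Emit:
servo_tool([
  [-0.001, -0.006, 0, 0, 0, 0, 0],
  [-0.001, -0.006, 0, 0, 0, 0, 0],
  [-0.001, -0.006, 0, 0, 0, 0, 0],
  [-0.001, -0.006, 0, 0, 0, 0, 0],
  [0, -0.003, 0, 0, 0, 0, 0],
  [0, -0.003, 0, 0, 0, 0, 0],
  [0, -0.003, 0, 0, 0, 0, 0],
  [0, 0, 0, 0, 0, 0, 0],
])

```text
clock: 2.75
tool_pos: [0.5655, -0.1746, 0.1449]
tool_rot: [0.799, 0.602, 0.0, -0.0]
contact_force: [0.7, -0.3, 0.1]
width: -0.0
```

```bash
python3 st.py
```

```text
t 2.75 tcp [ 0.5655 -0.1746  0.1449] th 0.28 u 0.1305 n 0.0254 F n,u,z [ 0.75 -0.12  0.12] F [ 0.69 -0.32  0.12]
```

Emit:
servo_tool([
  [0, -0.0015, 0, 0, 0, 0, 0],
  [0, -0.0015, 0, 0, 0, 0, 0],
  [0.001, -0.0052, 0, 0, 0, -0.04, 0],
  [0.001, -0.0052, 0, 0, 0, -0.04, 0],
  [0.001, -0.0052, 0, 0, 0, -0.04, 0],
  [0.001, -0.0052, 0, 0, 0, -0.04, 0],
  [0.001, -0.0052, 0, 0, 0, -0.04, 0],
  [0, 0, 0, 0, 0, 0, 0],
])

```text
clock: 3.55
tool_pos: [0.5387, -0.1644, 0.1453]
tool_rot: [0.735, 0.679, 0.0, 0.001]
contact_force: [4.6, -3.9, -2.2]
width: 0.001
```

```bash
python3 st.py
```

```text
t 3.55 tcp [ 0.5387 -0.1644  0.1453] th 0.079 u 0.1309 n 0.0235 F n,u,z [ 4.93 -3.56 -2.23] F [ 4.63 -3.94 -2.23]
```

Emit:
servo_tool([
  [0, -0.004, 0, 0, 0, -0.03, 0],
  [0, -0.004, 0, 0, 0, -0.03, 0],
  [0, -0.004, 0, 0, 0, -0.03, 0],
  [0, -0.002, 0, 0, 0, -0.015, 0],
  [0, 0, 0, 0, 0, 0, 0],
  [0, 0, 0, 0, 0, 0, 0],
  [0, 0, 0, 0, 0, 0, 0],
  [0, 0, 0, 0, 0, 0, 0],
])

```text
clock: 4.35
tool_pos: [0.5259, -0.1623, 0.1453]
tool_rot: [0.698, 0.716, 0.001, 0.001]
contact_force: [7.3, 5.5, -0.4]
width: -0.003
```

```bash
python3 st.py
```

```text
t 4.35 tcp [ 0.5259 -0.1623  0.1453] th -0.025 u 0.1301 n 0.0242 F n,u,z [ 7.45  5.35 -0.4 ] F [ 7.32  5.54 -0.4 ]
```

Emit:
servo_tool([
  [0.0005, -0.0013, 0, 0, 0, -0.01, 0],
  [0.0005, -0.0013, 0, 0, 0, -0.01, 0],
  [0, -0.0013, 0, 0, 0, -0.01, 0],
  [0, 0, 0, 0, 0, 0, 0],
  [0, 0, 0, 0, 0, 0, 0],
  [0, 0, 0, 0, 0, 0, 0],
  [0, 0, 0, 0, 0, 0, 0],
  [0, 0, 0, 0, 0, 0, 0],
])

```text
clock: 5.15
tool_pos: [0.522, -0.1618, 0.1453]
tool_rot: [0.687, 0.726, 0.001, 0.001]
contact_force: [7.0, 2.4, -0.8]
width: -0.003
```

```bash
python3 st.py
```

```text
t 5.15 tcp [ 0.522  -0.1618  0.1453] th -0.055 u 0.1301 n 0.0242 F n,u,z [ 7.13  2.02 -0.84] F [ 7.01  2.41 -0.84]
```

Emit:
servo_tool([
  [0, -0.001, 0, 0, 0, -0.008, 0],
  [0, 0, 0, 0, 0, 0, 0],
  [0, -0.001, 0, 0, 0, 0, 0],
  [0, 0, 0, 0, 0, 0, 0],
  [0, 0, 0, 0, 0, 0, 0],
  [0, 0, 0, 0, 0, 0, 0],
  [0, 0, 0, 0, 0, 0, 0],
  [0, 0, 0, 0, 0, 0, 0],
])

```text
clock: 5.95
tool_pos: [0.52, -0.1617, 0.1453]
tool_rot: [0.684, 0.729, 0.001, 0.001]
contact_force: [8.1, 4.2, -1.4]
width: -0.001
```

```bash
python3 st.py
```

```text
t 5.95 tcp [ 0.52   -0.1617  0.1453] th -0.063 u 0.1301 n 0.0233 F n,u,z [ 8.39  3.65 -1.45] F [ 8.14  4.17 -1.45]
```

Emit:
servo_tool([
  [0, -0.001, 0, 0, 0, 0, 0],
  [0, 0, 0, 0, 0, 0, 0],
  [0, 0, 0, 0, 0, 0, 0],
  [0, 0, 0, 0, 0, 0, 0],
  [0, 0, 0, 0, 0, 0, 0],
  [0, 0, 0, 0, 0, 0, 0],
  [0, 0, 0, 0, 0, 0, 0],
  [0, 0, 0, 0, 0, 0, 0],
])

```text
clock: 6.75
tool_pos: [0.5193, -0.1617, 0.1453]
tool_rot: [0.684, 0.729, 0.001, 0.001]
contact_force: [9.9, 4.5, -2.8]
width: 0.001
```

```bash
python3 st.py
```

```text
t 6.75 tcp [ 0.5193 -0.1617  0.1453] th -0.063 u 0.1301 n 0.0226 F n,u,z [10.17  3.86 -2.83] F [ 9.91  4.5  -2.83]
```

Emit:
servo_tool([
  [0, -0.001, 0, 0, 0, 0, 0],
  [0, 0, 0, 0, 0, 0, 0],
  [0, -0.001, 0, 0, 0, 0, 0],
  [0, 0, 0, 0, 0, 0, 0],
  [0, 0, 0, 0, 0, 0, 0],
  [0, 0, 0, 0, 0, 0, 0],
  [0, 0, 0, 0, 0, 0, 0],
  [0, 0, 0, 0, 0, 0, 0],
])

```text
clock: 7.55
tool_pos: [0.5187, -0.1617, 0.1455]
tool_rot: [0.684, 0.729, 0.002, 0.002]
contact_force: [18.9, 4.4, -8.5]
width: 0.002
```

```bash
python3 st.py;python3 - <<'E'
from workcell import cams
import cv2,numpy as np
for n in ["scene","side"]:
    c=cams.camera(n);np.savez(f"pics/{n}3.npz",**c)
    p=c["pixels"][70:200,110:300] if n=="scene" else c["pixels"][130:330,150:350]
    cv2.imwrite(f"pics/{n}3.png",cv2.resize(p,None,fx=3,fy=3,interpolation=2))
E
```

```text
t 7.55 tcp [ 0.5187 -0.1617  0.1455] th -0.064 u 0.1302 n 0.0221 F n,u,z [19.16  3.21 -8.51] F [18.92  4.42 -8.51]
```

View pics/side3.png

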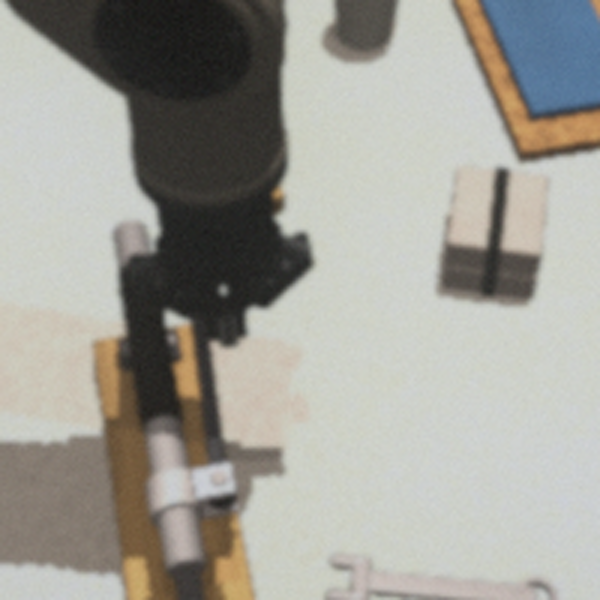

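View pics/scene3.png

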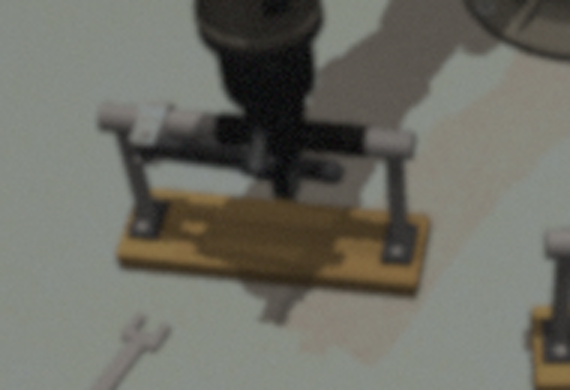

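Emit:
servo_tool([
  [0, 0.005, 0, 0, 0, 0, 0],
  [-0.001, 0.008, 0, 0, 0, 0.043, 0],
  [-0.001, 0.008, 0, 0, 0, 0.043, 0],
  [-0.001, 0.009, 0, 0, 0, 0.043, 0],
  [-0.001, 0.009, 0, 0, 0, 0.043, 0],
  [-0.001, 0.009, 0, 0, 0, 0.043, 0],
  [-0.001, 0.01, 0, 0, 0, 0.043, 0],
  [-0.001, 0.01, 0, 0, 0, 0.043, 0],
])

```text
clock: 8.45
tool_pos: [0.583, -0.1739, 0.1448]
tool_rot: [0.787, 0.617, -0.0, -0.0]
contact_force: [0.3, 0.5, 0.9]
width: -0.001
```

Emit:
servo_tool([
  [0, 0, 0, 0, 0, 0.043, 0],
  [0, 0, 0, 0, 0, 0, 0],
  [0, 0, 0, 0, 0, 0, 0],
  [0, 0, 0, 0, 0, 0, 0],
  [0, 0, 0, 0, 0, 0, 0],
  [0, 0, 0, 0, 0, 0, 0],
  [0, 0, 0, 0, 0, 0, 0],
  [0, 0, 0, 0, 0, 0, 0],
])

```text
clock: 9.25
tool_pos: [0.5826, -0.1739, 0.1449]
tool_rot: [0.799, 0.601, -0.0, -0.0]
contact_force: [0.5, -0.0, -0.4]
width: 0.002
```

```bash
python3 st.py;python3 - <<'E'
from workcell import cams
import cv2,numpy as np
for n in ["scene","side"]:
    c=cams.camera(n);np.savez(f"pics/{n}4.npz",**c)
    p=c["pixels"][70:200,110:300] if n=="scene" else c["pixels"][130:330,150:350]
    cv2.imwrite(f"pics/{n}4.png",cv2.resize(p,None,fx=3,fy=3,interpolation=2))
E
```

```text
t 9.25 tcp [ 0.5826 -0.1739  0.1449] th 0.281 u 0.1359 n 0.0415 F n,u,z [ 0.46  0.11 -0.36] F [ 0.47 -0.02 -0.36]
```

View pics/side4.png

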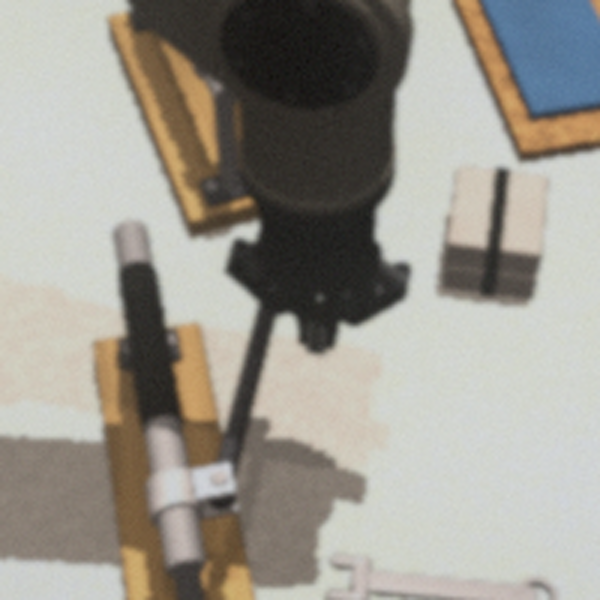

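View pics/scene4.png

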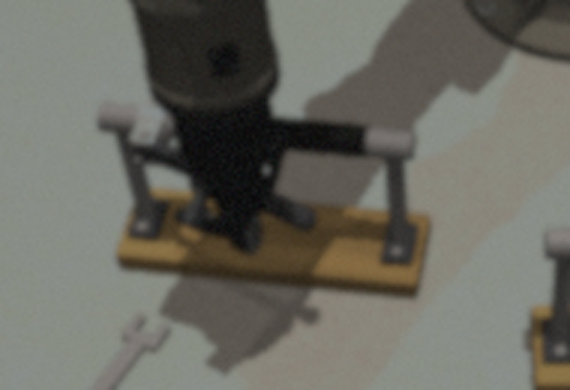

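Emit:
servo_tool([
  [-0.001, -0.005, 0, 0, 0, 0, 0],
  [-0.001, -0.005, 0, 0, 0, 0, 0],
  [-0.001, -0.004, 0, 0, 0, 0, 0],
  [-0.001, -0.003, 0, 0, 0, 0, 0],
  [-0.001, -0.002, 0, 0, 0, 0, 0],
  [0.0009, -0.0052, 0, 0, 0, -0.04, 0],
  [0.0009, -0.0052, 0, 0, 0, -0.04, 0],
  [0.0009, -0.0052, 0, 0, 0, -0.04, 0],
])

```text
clock: 10.15
tool_pos: [0.5489, -0.1677, 0.1452]
tool_rot: [0.761, 0.648, 0.0, 0.001]
contact_force: [3.8, -4.2, -1.5]
width: -0.003
```

```bash
python3 st.py
```

```text
t 10.15 tcp [ 0.5489 -0.1677  0.1452] th 0.16 u 0.1307 n 0.0234 F n,u,z [ 4.4  -3.53 -1.45] F [ 3.78 -4.19 -1.45]
```

Remaining to th ≈ -0.063: about 0.22 rad minus lag.

Emit:
servo_tool([
  [0.0005, -0.0052, 0, 0, 0, -0.04, 0],
  [0.0005, -0.0052, 0, 0, 0, -0.04, 0],
  [0.0005, -0.0052, 0, 0, 0, -0.04, 0],
  [0.0003, -0.004, 0, 0, 0, -0.03, 0],
  [0.0002, -0.0026, 0, 0, 0, -0.02, 0],
  [0, 0, 0, 0, 0, 0, 0],
  [0, 0, 0, 0, 0, 0, 0],
  [0, 0, 0, 0, 0, 0, 0],
])

```text
clock: 10.95
tool_pos: [0.5278, -0.1626, 0.1452]
tool_rot: [0.704, 0.71, 0.001, 0.001]
contact_force: [7.0, 1.2, -2.2]
width: 0.001
```

```bash
python3 st.py
```

```text
t 10.95 tcp [ 0.5278 -0.1626  0.1452] th -0.01 u 0.1302 n 0.024 F n,u,z [ 6.98  1.17 -2.21] F [ 6.97  1.24 -2.21]
```

Emit:
servo_tool([
  [0.0002, -0.002, 0, 0, 0, -0.014, 0],
  [0.0002, -0.002, 0, 0, 0, -0.014, 0],
  [0.0002, -0.002, 0, 0, 0, -0.014, 0],
  [0, -0.0012, 0, 0, 0, -0.011, 0],
  [0, -0.001, 0, 0, 0, 0, 0],
  [0, 0, 0, 0, 0, 0, 0],
  [0, 0, 0, 0, 0, 0, 0],
  [0, 0, 0, 0, 0, 0, 0],
])

```text
clock: 11.75
tool_pos: [0.5198, -0.1618, 0.1453]
tool_rot: [0.685, 0.729, 0.001, 0.001]
contact_force: [8.7, 4.8, -1.7]
width: 0.001
```

```bash
python3 st.py
```

```text
t 11.75 tcp [ 0.5198 -0.1618  0.1453] th -0.063 u 0.13 n 0.023 F n,u,z [ 8.98  4.23 -1.73] F [ 8.7   4.79 -1.73]
```

Emit:
servo_tool([
  [0, -0.001, 0, 0, 0, 0, 0],
  [0, 0, 0, 0, 0, 0, 0],
  [0, -0.001, 0, 0, 0, 0, 0],
  [0, 0, 0, 0, 0, 0, 0],
  [0, 0, 0, 0, 0, 0, 0],
  [0, 0, 0, 0, 0, 0, 0],
  [0, 0, 0, 0, 0, 0, 0],
  [0, 0, 0, 0, 0, 0, 0],
])

```text
clock: 12.55
tool_pos: [0.519, -0.1618, 0.1454]
tool_rot: [0.684, 0.729, 0.002, 0.002]
contact_force: [15.0, 4.5, -8.4]
width: 0.002
```

```bash
python3 st.py
```

```text
t 12.55 tcp [ 0.519  -0.1618  0.1454] th -0.063 u 0.1301 n 0.0223 F n,u,z [15.25  3.5  -8.35] F [15.    4.46 -8.35]
```

Emit:
servo_tool([
  [0, -0.0007, 0, 0, 0, 0, 0],
  [0, 0, 0, 0, 0, 0, 0],
  [0, 0, 0, 0, 0, 0, 0],
  [0, 0, 0, 0, 0, 0, 0],
  [0, 0, 0, 0, 0, 0, 0],
  [0, 0, 0, 0, 0, 0, 0],
  [0, 0, 0, 0, 0, 0, 0],
  [0, 0, 0, 0, 0, 0, 0],
])

```text
clock: 13.35
tool_pos: [0.5188, -0.1618, 0.1455]
tool_rot: [0.684, 0.729, 0.002, 0.002]
contact_force: [18.4, 4.5, -11.5]
width: 0.001
```

```bash
python3 st.py;python3 - <<'E'
from workcell import cams
import cv2,numpy as np
c=cams.camera("scene");cv2.imwrite("pics/scene5.png",cv2.resize(c["pixels"][70:250,110:420],None,fx=2.5,fy=2.5,interpolation=2))
E
python3 st.py
```

```text
t 13.35 tcp [ 0.5188 -0.1618  0.1455] th -0.063 u 0.1301 n 0.0221 F n,u,z [ 18.68   3.32 -11.45] F [ 18.43   4.5  -11.45]
t 13.4 tcp [ 0.5188 -0.1618  0.1455] th -0.063 u 0.1301 n 0.0221 F n,u,z [ 18.73   3.18 -10.08] F [ 18.49   4.36 -10.08]
```

View pics/scene5.png

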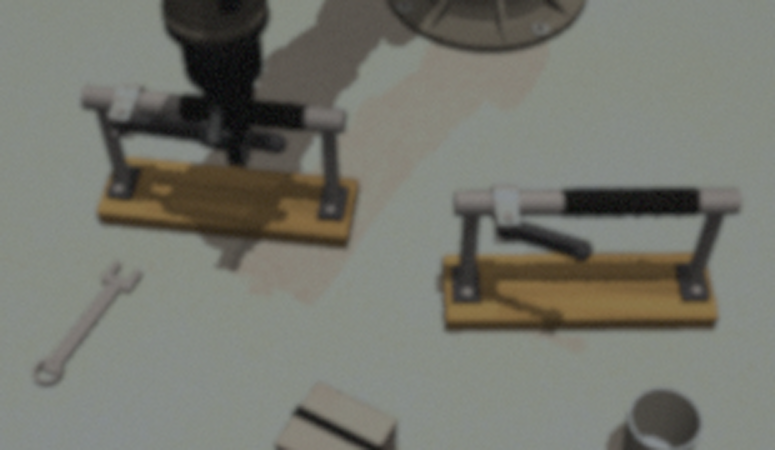

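The picture shows the brake lever pressed in, with its ball end at about (268,142), in front of the bar. The tilt lever at (545,240), the wrench, the mould and the cup all look undisturbed.

```bash
python3 -c "
from workcell import workorder
print(workorder.close_job())"
```

```text
the job is handed in; nothing more can be done
None
```

I pressed the brake lever in to its stop twice with the backs of the closed fingers, about 130 mm from the pivot. It sprang fully back out between the two presses. The job was handed in at about 13.4 s, with the lever still held at its stop.

- **First press:** the lever reached its stop with about 19 N of push at the finger (highest reading). The force climbed steeply there with almost no further travel.
- **Release:** I backed the fingers about 18 mm clear. The lever's ball end returned to the same place in the scene picture, and the force reading fell to about zero.
- **Second press:** it stopped at the same place, within about 0.3 mm, and is being held with about 18.5 N. That is well below the 50 N that would bend it.
- **Rest of the scene:** the last picture shows the tilt lever, wrench, mould and cup undisturbed.
- **Unexplained reading:** the tool also showed a downward force of about 10–11 N at the stop. I took this to be friction against the blade, because contact with the bar would push the gripper up. I did not confirm it any other way.

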